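# Start the powered window operator's demo

## Robot

A 6-joint arm with a two-finger parallel gripper is mounted at the origin on the work surface. World frame = base frame: x ahead of the robot, y to its left, z up, the work surface at z = 0. Lengths are in m, angles in rad, forces in N, time in s.
With the tool pointing down it reaches from about 0.35 to 0.975 m from the base axis. Payload 17.4 kg.
Tool frame: the origin (TCP) lies at the very end of the fingers, on their centre line; the grasp point (between the pads) lies 19 mm behind it (ctrl.grip_point_offset is the distance from the TCP to the grasp point, in m); z points along the fingers, y is the line along which they close (so a half turn about z gives the same grasp; the last joint's range is limited). The gripper opens to 85 mm and grips with 20 to 120 N. Pads are 22 mm wide; open, the fingers measure 114 mm over their backs; the gripper's body (76 mm by 85 mm) begins 54 mm behind the grasp point. The pads swing forward as they close: fully open they stand 13 mm farther back than shut.
Start: joints at [-1.152, 0.116, 1.442, -0, 1.584, -0.038], TCP at [0.298, -0.606, 0.231] pointing down, gripper open.
Joint ranges: [-2.83, 2.83], [-0.83, 2.19], [0.07, 2.5], [-1.14, 4.28], [0.01, 3], [-2.97, 2.97]. Speed limits (rad/s): [1.89, 1.89, 2.22, 3.14, 3.14, 3.14].

## Interface

Orientations are given as a rotation vector (axis times angle).
In Python, from plant import ctrl gives the robot as it stands.
- The arm moves only by the tool carry_out, never from a script. Its argument "deltas" is a list of rows, each a list of 7 numbers: the opening, from 0 (shut) to 1 (fully open), then the shift along the tool's x, y, z in cm, then the turn, a rotation vector about the tool's x, y, z in degrees. In form: [[fingers, dx, dy, dz, ax, ay, az], ...]. A call has 1 to 10 rows; each row shifts and turns the commanded pose from where the row before left it, along the tool's axes as they then stand; what a row does not reach is not made up. A row lasts 1/12 s, in which the tool goes at most 41.7 mm and 7.16 degrees, less where a joint would pass 70% of its speed; a pose out of reach is approached as far as the arm can. A call is refused whole if a number of a shift passes 4.17 or a number of a turn 7.16, either way. A call with a gripper value outside its range is refused whole. The fingers move at their own pace and stop on an object; "grip_force" is the grip in N (left out, the last holds). Time passes only in rows, so rows that do not move let the fingers close. It gives the time, the measured TCP pose, the force, the opening and the grip force at its end, in the units of the state.
- ctrl.get_state(): the state, without advancing time (a new reading comes with each control period).
- ctrl.camera(name): name is "scene" or "top" or "wrist"; returns the picture (400x640x3 uint8, red, green, blue); there is no depth.
- ctrl.camera_params(name): a dict with "fx", "fy", "cx", "cy" (pixels), "k1" (the pictures are not rectified: a ray, as slopes to the right and down, at radius r is drawn at 1 + k1 r^2 times it, then the intrinsics apply), "view" (4x4, takes a point from world to camera coordinates). Camera axes: x right, y up, looking along -z (the intrinsics and any distortion apply to the point x, -y, -z); pixel columns grow to the right and rows downward; lengths in m; the calibration is good to about 2 mm. A picture is of the moment at which its call begins: read the wrist's pose just before it. camera_params takes no time and is no camera call; for the wrist camera it gives the pose at the moment of the call.
- ctrl.close_job(): hands the job in; it is judged then, once.
The state is a dict: "t": time; "joint_pos": joint angles; "qvel": joint speeds; "tau": joint torques, N m; "eef_pos": TCP position; "ee_rot": TCP orientation; "wrist_force": force on the tool from outside, world axes, zero at the start; "moment": the same for the moment, N m; "finger_gap": finger opening in m; "grip_force": force on a finger pad.
Only numpy, scipy, OpenCV 4.12 (cv2) and the standard library are available. Lean on these libraries where they do the work, as an engineer would, in place of code of your own. Each camera call takes 0.05 s, during which the arm holds its last target. There are 200 camera calls.

## Task

Start the window operator's demo with the push units on the oak board: press the raised end of the rocker fully down, then push the round key fully in, then push the long bar key fully in. Press with the fingertips only: leave the cross-shaped key out, and do not lift or shift any of the units or the hardware samples around them.

Things in the scene. Friction and masses are not known exactly. Their poses are not given: they have to be found in the camera images.
- board: fixed square oak board, 220 x 220 mm, 18 mm thick, lying on the quartz counter; origin at the centre of its underside. The four push units stand on it in a 2 x 2 pattern about 100 mm apart; which unit stands where varies.
- rocker_unit: loose round black housing, 70 mm across, 30 mm high, about 0.6 kg, standing on the oak board in any of four places; origin at the centre of its underside, z up. Its x axis points horizontally from the rocker's pivot towards the end of the rocker that is raised at the start (heading up to 1.75 rad either side of world +x).
- rocker (a joint): angle of the rocker, rad: 0 = as found, the end towards the unit's +x raised by 0.18 rad; 0.36 = fully over, that end down by 0.18 rad. It stays where it is pushed (friction 0.03 N m, about 1.5 N at the end). Brass paddle 58 x 26 x 10 mm, long side along the unit's x; pivot 38 mm above the unit's underside at its centre.
- rocker_press (a point): point on the top face of the rocker, 24 mm from the pivot, close to the end raised at the start (5 mm short of its tip); moves with the rocker and drops about 8 mm in all. Press straight down here.
- round_unit: loose round black housing, 70 mm across, 30 mm high, about 0.6 kg, standing on the oak board in any of four places; origin at the centre of its underside, z up. Carries the round key.
- round_key (a joint): travel of the round key, m: 0 = out, 0.006 = fully in. Flat-topped brass disc, 34 mm across. Sticks up 12 mm above the housing when out, 6 mm when fully in. Stiff: needs about 3 N to slide down, has no spring and stays where it is pushed.
- round_key_top (a point): centre of the top face of the round key; moves down with it.
- bar_unit: loose round black housing, 70 mm across, 30 mm high, about 0.6 kg, standing on the oak board in any of four places; origin at the centre of its underside, z up. Carries the long bar key, whose long side lies along the unit's y.
- bar_key (a joint): travel of the long bar key, m: 0 = out, 0.006 = fully in. Plain straight brass bar, 50 x 14 mm seen from above. Sticks up 12 mm above the housing when out, 6 mm when fully in. Stiff: needs about 3 N to slide down, has no spring and stays where it is pushed.
- bar_key_top (a point): centre of the top face of the bar key; moves down with it.
- cross_unit: loose round black housing, 70 mm across, 30 mm high, about 0.6 kg, standing on the oak board in any of four places; origin at the centre of its underside, z up. Carries the cross key, which is to be left alone.
- cross_key (a joint): travel of the cross key, m: 0 = out. Brass plus-shaped key, 48 x 48 mm, arms 13 mm wide; to be left out. Sticks up 12 mm above the housing when out, 6 mm when fully in. Stiff: needs about 3 N to slide down, has no spring and stays where it is pushed.
- glass_stand: bystander on the left: loose oak stand 150 x 130 x 38 mm with three upright glass samples (clear, frosted, bronze) 105 mm wide, their tops 132 mm above the counter; origin at the centre of its underside.
- roller: bystander: loose white nylon roller with a groove, standing on end, 42 mm across, 34 mm high; origin at the centre of its underside.
- latch_keep: bystander: loose brass latch keep, 65 x 28 mm plate with a raised lip, 20 mm high; origin at the centre of its underside.
- operator: bystander on the right: crank casement operator of dark iron fixed to the counter, 170 x 45 mm, 72 mm high with its folded handle; origin at the centre of its underside.
Not all that is in view belongs to the job. What is shaped like the round_unit but blue or turquoise is not meant. Leave any pink look-alike of the bar_unit alone.

How it is judged:
On the way, in this order (a step that is already met when the one before it is completed fails the run):
1. the rocker is pressed over (value of joint rocker above 0.31 rad), for 0.1 s.
2. then the round key is in (value of joint round_key above 0.0048 m), for 0.1 s.
3. then the bar key is in (value of joint bar_key above 0.0048 m), for 0.1 s.
At the end, for the whole second after the job is handed in: The rocker is fully over (above 0.31 of 0.36 rad), the round and bar keys are fully in (above 4.8 of 6 mm), the cross key is out (under 2 mm); the four units stand upright and they and the samples are within 20 mm of where they were, at rest (value of joint rocker above 0.31 rad and value of joint each of round_key, bar_key above 0.0048 m and value of joint cross_key below 0.002 m and distance of each of rocker_unit, round_unit, bar_unit, cross_unit, glass_stand, roller, latch_keep from where it was at the start of the episode below 0.02 m and angle between each of rocker_unit, round_unit, bar_unit, cross_unit's own z axis and vertical below 0.1 rad and linear speed of each of rocker_unit, round_unit, bar_unit, cross_unit, glass_stand, roller, latch_keep below 0.02 m/s); the robot touches nothing.
It fails at once if the round key pushed before the rocker was over (value of joint round_key above 0.003 m and value of joint rocker below 0.25 rad).
It fails at once if the bar key pushed before the round key was in (value of joint bar_key above 0.003 m and value of joint round_key below 0.004 m).
It fails at once if the cross key pushed (value of joint cross_key above 0.0025 m).
It fails at once if a push unit or key pressed with the arm or the gripper's body instead of the fingers (contact force between the arm and rocker_unit above 3 N or contact force between the arm and round_unit above 3 N or contact force between the arm and bar_unit above 3 N or contact force between the arm and cross_unit above 3 N).
It fails at once if a push unit or hardware sample lifted, shifted or carried more than 20 mm (distance of any of rocker_unit, round_unit, bar_unit, cross_unit, glass_stand, roller, latch_keep from where it was at the start of the episode above 0.02 m).
It also fails if it takes over 42 s, if anything falls off the work surface, if the arm or the gripper's body presses on something with over 40 N, if the wrist force passes 120 N, or if a joint passes its speed limit or range.

## Working session

There is one attempt and no reset: what is moved stays moved. The work goes in short steps, Python scripts to look and compute and a tool call to move; the robot and the scene stay as the last step left them, time stands still between calls to the robot, and variables do not carry over. Pictures are saved under pics/ and viewed, at most 10 in all, crops included, and the job is handed in when it is done.

Besides the shell and the picture viewer there is one more tool, called after "Request:" as name([rows], argument=value, ...), one row to a line, values as JSON. carry_out: Moves the arm, as the interface text tells. Its arguments: {"type":"object","properties":{"deltas":{"type":"array","items":{"type":"array","items":{"type":"number"}}},"grip_force":{"type":"number"}},"required":["deltas"]}

```bash
mkdir -p pics
cat > h.py <<'E'
import numpy as np, cv2
from plant import ctrl
from scipy.spatial.transform import Rotation as R
def snap(n,f):
    p=ctrl.camera_params(n); im=ctrl.camera(n); cv2.imwrite('pics/'+f,im[:,:,::-1]); return im,p
def pix2w(p,u,v,z):
    K=np.array([[p['fx'],0,p['cx']],[0,p['fy'],p['cy']],[0,0,1.]])
    x,y=(u-p['cx'])/p['fx'],(v-p['cy'])/p['fy']; a,b=x,y
    for _ in range(20):
        s=1+p['k1']*(a*a+b*b); a,b=x/s,y/s
    V=np.array(p['view']); d=V[:3,:3].T@np.array([a,-b,-1]); c=-V[:3,:3].T@V[:3,3]
    return c+d*(z-c[2])/d[2]
def w2pix(p,X):
    V=np.array(p['view']); q=V[:3,:3]@np.array(X)+V[:3,3]; a,b=q[0]/-q[2],-q[1]/-q[2]; s=1+p['k1']*(a*a+b*b)
    return np.array([p['cx']+p['fx']*a*s,p['cy']+p['fy']*b*s])
E
python3 - <<'E'
from h import *
im,p=snap('top','top.png'); print(p); snap('scene','scene.png')
s=ctrl.get_state(); print(s['t'],s['eef_pos'],s['ee_rot'],R.from_rotvec(s['ee_rot']).as_matrix().round(3),s['finger_gap'],s['wrist_force'])
E
```

```text
{'fx': 363.2144446485953, 'fy': 363.2144446485953, 'cx': 314.48324936304556, 'cy': 203.48708011364445, 'k1': -0.020986498536395674, 'view': array([[-0.0257769 , -0.99944952,  0.02088543, -0.05464528],
       [ 0.99633077, -0.02397961,  0.08215824, -0.53221488],
       [-0.08161219,  0.02292658,  0.99640043, -1.10249818],
       [ 0.        ,  0.        ,  0.        ,  1.        ]])}
0.1 [ 0.29764186 -0.60564036  0.23063146] [-3.05899354e+00 -7.11138663e-01  3.87490538e-04] [[ 0.897  0.441 -0.   ]
 [ 0.441 -0.897  0.001]
 [-0.    -0.001 -1.   ]] 0.08566168865497123 [-0.59725173  1.31139864  0.21354545]
```

View pics/top.png

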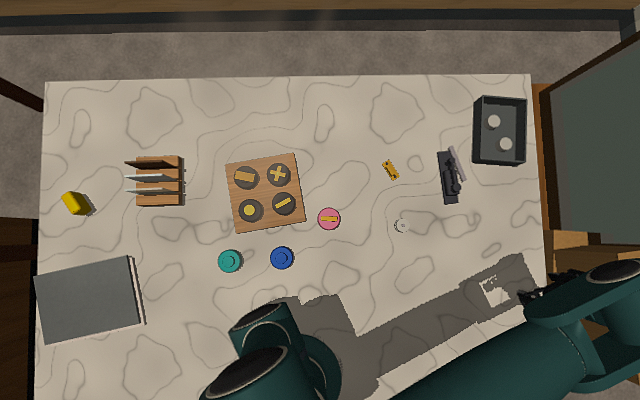

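View pics/scene.png

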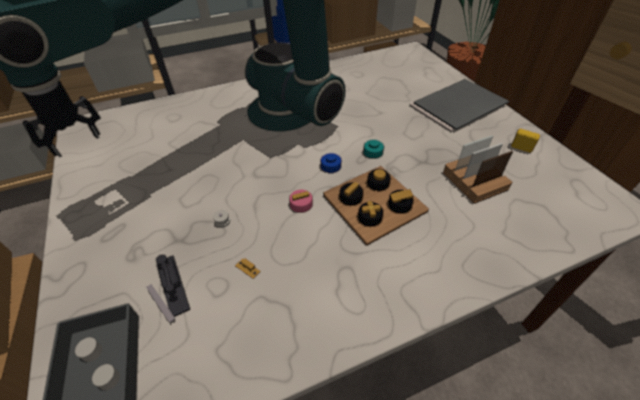

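The top view shows the oak board at about (265,193). The rocker (wide paddle) is at about (245,176), the cross at (279,174), the round key at (250,210) and the narrow bar at (284,203). I'll enlarge that area to get positions and the rocker's heading.

Run:
```python
import cv2
a=cv2.imread('pics/top.png')[148:238,215:315]; b=cv2.imread('pics/scene.png')[160:245,315:435]
cv2.imwrite('pics/c1.png',cv2.resize(a,None,fx=6.6,fy=6.6,interpolation=cv2.INTER_CUBIC))
cv2.imwrite('pics/c2.png',cv2.resize(b,None,fx=6.6,fy=6.6,interpolation=cv2.INTER_CUBIC))
```

```text
(no output)
```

View pics/c1.png

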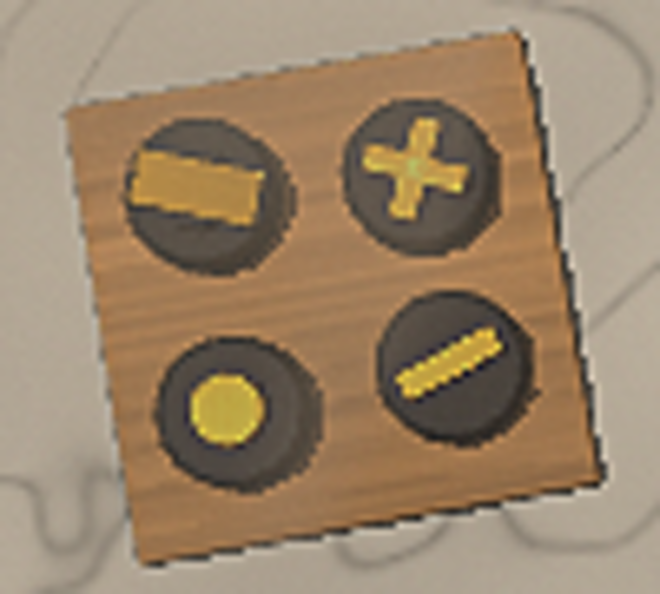

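View pics/c2.png

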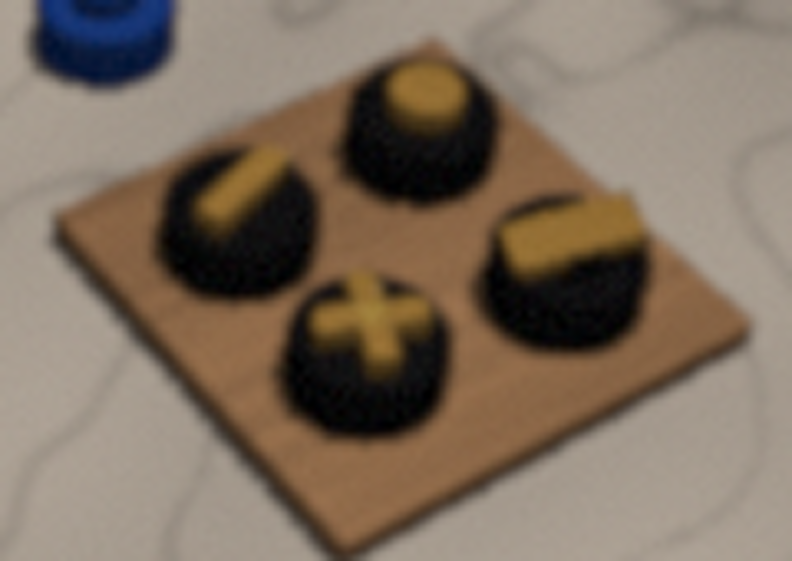

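Run:
```python
from h import *
from scipy.optimize import least_squares
pt=ctrl.camera_params('top'); ps=ctrl.camera_params('scene')
f=lambda x,o:(np.array(x)+.5)/6.6-.5+np.array(o)
T=lambda *x:f(x,(215,148)); S=lambda *x:f(x,(315,160))
for n,u,z in [('round',T(228,409),.06),('bar',T(449,362),.06),('cross',T(415,170),.06),('rocker',T(197,188),.061)]: print(n,pix2w(pt,*u,z).round(4))
for n,u,z in [('round',S(428,90),.06),('bar',S(243,186),.06),('cross',S(372,320),.06)]: print('scene',n,pix2w(ps,*u,z).round(4))
print('barends',pix2w(pt,*T(403,387),.06),pix2w(pt,*T(494,340),.06))
print('board',[pix2w(pt,*T(*c),.018).round(3) for c in [(65,108),(520,30),(603,482),(140,565)]])
tc=[(140,150),(263,172),(250,225),(131,208)]; sc=[(500,235),(630,195),(645,240),(518,275)]
def corners(x,sg):
    e=np.array([np.cos(x[2]),np.sin(x[2]),0]); n=np.array([-e[1],e[0],0]); t=.18
    a=np.cos(t)*e+np.sin(t)*np.array([0,0,1]); up=np.array([0,0,np.cos(t)])-np.sin(t)*e
    c=np.array([x[0],x[1],.056])+.005*up
    return [c+sa*.029*a+sb*.013*n for sa,sb in ((1,1),(-1,1),(-1,-1),(1,-1))]
for sg,h in (('left',1.42),('right',-1.72)):
    def res(x,full=False):
        q=corners(x,sg); r=[]
        # left hyp: raised end = image left; +n = toward world -x?
        for p,F,cs in ((pt,T,tc),(ps,S,sc)):
            for k in cs:
                d=[np.linalg.norm(w2pix(p,a)-F(*k)) for a in q]; r+=list(w2pix(p,q[int(np.argmin(d))])-F(*k))
        return r
    s=least_squares(res,[.59,.12,h]); print(sg,s.x,s.cost,np.round(s.fun,1))
```

```text
round [0.5142 0.1282 0.06  ]
bar [0.5331 0.0282 0.06  ]
cross [0.6213 0.042  0.06  ]
rocker [0.6151 0.141  0.061 ]
scene round [0.5182 0.1275 0.06  ]
scene bar [0.5383 0.0258 0.06  ]
scene cross [0.6281 0.0395 0.06  ]
barends [0.52224416 0.04916045 0.06      ] [0.54261472 0.00761531 0.06      ]
board [array([0.662, 0.21 , 0.018]), array([ 0.695, -0.006,  0.018]), array([ 0.479, -0.04 ,  0.018]), array([0.445, 0.177, 0.018])]
left [0.6177348  0.14130438 1.3832658 ] 6.6241583139283975 [-0.1 -1.1  0.6 -0.8  1.  -0.4 -0.3 -1.4 -0.6 -1.4 -0.4 -1.3  0.9 -1.5
 -0.1 -0.8]
right [ 0.61477483  0.13987429 -1.78307582] 15.315778382155598 [ 0.6  0.1  0.1 -0.2  0.3  0.2  0.2 -0.3  2.5  1.9 -1.2  0.8 -0.2  0.6
 -0.2 -4.2]
```

The fit gives the rocker's raised end towards +y (heading about 1.38 rad), with sizes and spacing consistent. I'll shut the fingers, move over and check with the wrist camera.

Request:
carry_out([
  [0,3.0,-2.6,0,0,0,0],
  [0,3.0,-2.6,0,0,0,0],
  [0,3.0,-2.6,0,0,0,0],
  [0,3.0,-2.6,0,0,0,0],
  [0,3.0,-2.6,0,0,0,0],
  [0,3.0,-2.6,0,0,0,0],
  [0,3.0,-2.6,0,0,0,0],
  [0,3.0,-2.6,0,0,0,0],
  [0,3.0,-2.6,0,0,0,0],
  [0,3.0,-2.6,0,0,0,0],
], grip_force=20)

```text
t: 0.93
eef_pos: [0.4524, -0.2382, 0.2312]
ee_rot: [-3.06, -0.711, 0.0]
wrist_force: [0.8, 0.1, 0.5]
finger_gap: 0.0002
grip_force: 0.0
```

Request:
carry_out([
  [0,3.0,-2.6,0,0,0,0],
  [0,3.0,-2.6,0,0,0,0],
  [0,3.0,-2.6,0,0,0,0],
  [0,3.0,-2.6,0,0,0,0],
  [0,3.0,-2.6,0,0,0,0],
  [0,3.0,-2.6,0,0,0,0],
  [0,2.5,-2.2,0,0,0,0],
  [0,1.0,-1.0,0,0,0,0],
  [0,0,0,0,0,0,0],
  [0,0,0,0,0,0,0],
])

```text
t: 1.77
eef_pos: [0.5622, 0.0237, 0.2308]
ee_rot: [3.059, 0.713, -0.002]
wrist_force: [0.4, -0.3, -0.7]
finger_gap: -0.0
grip_force: 0.0
```

Run:
```python
from h import *
im,p=snap('wrist','w1.png'); s=ctrl.get_state(); print(s['t'],s['eef_pos'],R.from_rotvec(s['ee_rot']).as_matrix().round(3),s['wrist_force'],s['finger_gap'])
for n,X in dict(rock=[.6177,.1413,.061],rp=[.622,.1638,.065],round=[.516,.128,.06],bar=[.5355,.027,.06],cross=[.6245,.041,.06],tcp=s['eef_pos']).items(): print(n,w2pix(p,X).round(0))
```

```text
1.8167 [0.56205927 0.02296266 0.23103247] [[ 0.897  0.441 -0.001]
 [ 0.441 -0.897 -0.   ]
 [-0.001  0.    -1.   ]] [-0.61587847  0.61506644 -0.25307561] 6.670240881521771e-05
rock [230.  73.]
rp [208.  56.]
round [206. 176.]
bar [304. 201.]
cross [330. 116.]
tcp [319. 260.]
```

View pics/w1.png

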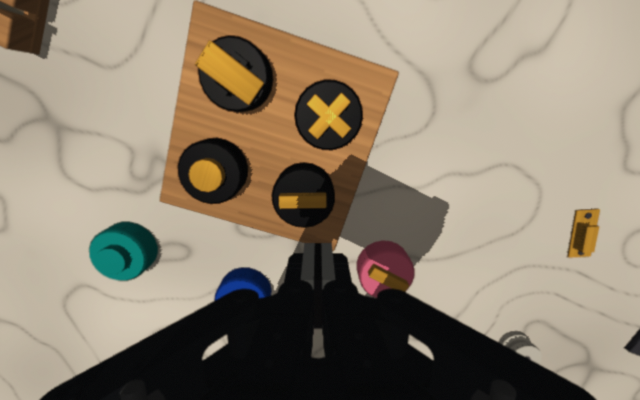

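The wrist view matches the predictions to about 2 px: rocker (232,74), round (206,176), bar (303,201), cross (330,115). The rocker's upper-left (+y) end overhangs the housing and looks larger, so that is the raised end. Moving above it.

Request:
carry_out([
  [0,3.0,-2.6,0,0,0,0],
  [0,3.0,-2.6,0,0,0,0],
  [0,3.0,-2.6,0,0,0,0],
  [0,2.0,-1.7,0,0,0,0],
  [0,0.8,-0.7,3.0,0,0,0],
  [0,0,0,4.0,0,0,0],
  [0,0,0,4.0,0,0,0],
  [0,0,0,2.5,0,0,0],
  [0,0,0,0,0,0,0],
  [0,0,0,0,0,0,0],
])

```text
t: 2.65
eef_pos: [0.623, 0.1657, 0.0961]
ee_rot: [3.06, 0.709, -0.003]
wrist_force: [-0.1, 0.8, 1.2]
finger_gap: 0.0002
grip_force: 0.0
```

Request:
carry_out([
  [0,0,0,1.3,0,0,0],
  [0,0,0,1.0,0,0,0],
  [0,0,0,0.3,0,0,0],
  [0,0,0,0.3,0,0,0],
  [0,0,0,0.2,0,0,0],
  [0,0,0,0.2,0,0,0],
  [0,0,0,0.2,0,0,0],
  [0,0,0,0.2,0,0,0],
  [0,0,0,0,0,0,0],
  [0,0,0,0,0,0,0],
])

```text
t: 3.48
eef_pos: [0.6233, 0.167, 0.0594]
ee_rot: [3.06, 0.711, 0.0]
wrist_force: [0.3, 1.3, 0.6]
finger_gap: -0.0002
grip_force: 0.4
```

Request:
carry_out([
  [0,0,0,0.1,0,0,0],
  [0,0,0,0.1,0,0,0],
  [0,0,0,0.1,0,0,0],
  [0,0,0,0,0,0,0],
])

```text
t: 3.82
eef_pos: [0.6235, 0.1672, 0.0573]
ee_rot: [-3.06, -0.711, -0.002]
wrist_force: [-2.5, 1.4, 9.4]
finger_gap: 0.0001
grip_force: 5.2
```

Request:
carry_out([
  [0,0,0,0.1,0,0,0],
  [0,0,0,0.1,0,0,0],
  [0,0,0,0,0,0,0],
])

```text
t: 4.07
eef_pos: [0.6238, 0.1672, 0.0568]
ee_rot: [-3.06, -0.711, -0.003]
wrist_force: [-9.4, -0.8, 23.7]
finger_gap: 0.0002
grip_force: 11.5
```

It met a firm stop (24 N at z = 57 mm), so the rocker is over. Lifting, then moving above the round key, with a picture to check.

Request:
carry_out([
  [0,0,0,-2.0,0,0,0],
  [0,0,0,-3.0,0,0,0],
  [0,-3.8,-0.4,0,0,0,0],
  [0,-3.8,-0.4,0,0,0,0],
  [0,-3.8,-0.4,0,0,0,0],
  [0,0,0,0,0,0,0],
  [0,0,0,0,0,0,0],
])

```text
t: 4.65
eef_pos: [0.5145, 0.127, 0.1046]
ee_rot: [3.06, 0.711, 0.001]
wrist_force: [0.8, -0.4, 0.5]
finger_gap: 0.0002
grip_force: 0.0
```

Run:
```python
from h import *
im,p=snap('wrist','w2.png'); s=ctrl.get_state(); print(s['t'],s['eef_pos'],s['wrist_force'])
for n,X in dict(rock=[.6177,.1413,.061],rp=[.622,.1638,.057],round=[.516,.128,.06],cross=[.6245,.041,.06],tcp=s['eef_pos']).items(): print(n,w2pix(p,X).round(0))
```

```text
4.7 [0.51558426 0.12731841 0.10473019] [ 0.05447001 -0.43675772  0.3367282 ]
rock [378.  58.]
rp [344.  31.]
round [317. 224.]
cross [534. 129.]
tcp [318. 257.]
```

View pics/w2.png

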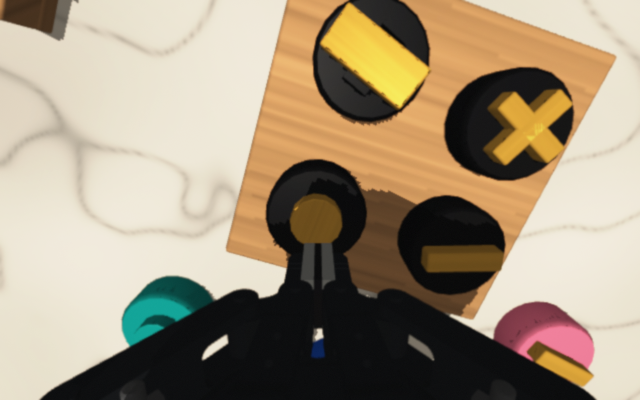

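The rocker, at (375,57), now overhangs towards its other, lower-right end, so it has tipped. The fingertips are centred over the round key at (316,220). Pressing it.

Request:
carry_out([
  [0,0.1,0,2.0,0,0,0],
  [0,0,0,1.8,0,0,0],
  [0,0,0,0.3,0,0,0],
  [0,0,0,0.2,0,0,0],
  [0,0,0,0.2,0,0,0],
  [0,0,0,0.2,0,0,0],
  [0,0,0,0.2,0,0,0],
  [0,0,0,0.1,0,0,0],
  [0,0,0,0.1,0,0,0],
  [0,0,0,0,0,0,0],
])

```text
t: 5.53
eef_pos: [0.517, 0.128, 0.054]
ee_rot: [-3.06, -0.711, -0.002]
wrist_force: [1.9, 0.8, 3.6]
finger_gap: 0.0003
grip_force: 2.0
```

Request:
carry_out([
  [0,0,0,0.1,0,0,0],
  [0,0,0,0.1,0,0,0],
  [0,0,0,0,0,0,0],
])

```text
t: 5.78
eef_pos: [0.5172, 0.1281, 0.0538]
ee_rot: [3.06, 0.711, 0.003]
wrist_force: [-10.1, -1.6, 24.7]
finger_gap: 0.0001
grip_force: 12.7
```

The round key is at its stop (25 N at z = 54 mm). Next the bar key.

Request:
carry_out([
  [0,0,0,-2.0,0,0,0],
  [0,0,0,-3.0,0,0,0],
  [0,-0.9,3.3,0,0,0,0],
  [0,-0.9,3.3,0,0,0,0],
  [0,-1.0,3.3,0,0,0,0],
  [0,0,0,0,0,0,0],
  [0,0,0,0,0,0,0],
])

```text
t: 6.37
eef_pos: [0.5351, 0.0254, 0.1013]
ee_rot: [3.061, 0.707, -0.0]
wrist_force: [0.6, 0.3, 0.2]
finger_gap: -0.0
grip_force: 0.0
```

Run:
```python
from h import *
im,p=snap('wrist','w3.png'); s=ctrl.get_state(); print(s['t'],s['eef_pos'],s['wrist_force'])
for n,X in dict(bar=[.5355,.027,.06],round=[.516,.128,.054],tcp=s['eef_pos']).items(): print(n,w2pix(p,X).round(0))
```

```text
6.4167 [0.5349759  0.02639047 0.10125669] [ 0.25872063  0.63003776 -0.45931591]
bar [316. 227.]
round [156. 183.]
tcp [316. 258.]
```

View pics/w3.png

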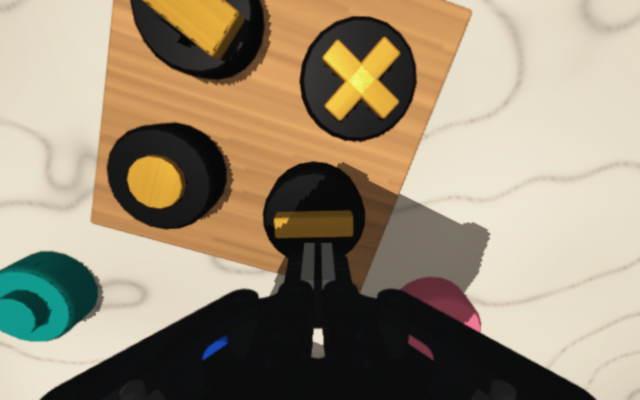

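The bar key is at (313,224), about 1 mm from its prediction and under the fingertips. The round key at (155,182) is clearly lower now. Pressing the bar.

Request:
carry_out([
  [0,0.1,-0.1,2.0,0,0,0],
  [0,0,0,1.5,0,0,0],
  [0,0,0,0.3,0,0,0],
  [0,0,0,0.2,0,0,0],
  [0,0,0,0.2,0,0,0],
  [0,0,0,0.2,0,0,0],
  [0,0,0,0.2,0,0,0],
  [0,0,0,0.1,0,0,0],
  [0,0,0,0.1,0,0,0],
  [0,0,0,0,0,0,0],
])

```text
t: 7.25
eef_pos: [0.5359, 0.0282, 0.054]
ee_rot: [3.06, 0.711, 0.002]
wrist_force: [0.5, 2.3, 6.2]
finger_gap: 0.0002
grip_force: 2.8
```

Request:
carry_out([
  [0,0,0,0.1,0,0,0],
  [0,0,0,0.1,0,0,0],
  [0,0,0,0,0,0,0],
])

```text
t: 7.5
eef_pos: [0.5361, 0.0282, 0.0537]
ee_rot: [3.06, 0.711, 0.002]
wrist_force: [-11.4, 2.1, 25.8]
finger_gap: -0.0001
grip_force: 13.3
```

The bar is at its stop too. Lifting well clear for a final look.

Request:
carry_out([
  [0,0,0,-2.0,0,0,0],
  [0,0,0,-4.0,0,0,0],
  [0,0,0,-4.0,0,0,0],
  [0,0,0,-4.0,0,0,0],
  [0,-3.0,0,-2.0,0,0,0],
  [0,-3.0,0,0,0,0,0],
  [0,0,0,0,0,0,0],
  [0,0,0,0,0,0,0],
])

```text
t: 8.17
eef_pos: [0.4812, 0.0011, 0.212]
ee_rot: [3.06, 0.709, 0.003]
wrist_force: [-0.0, -0.4, -0.5]
finger_gap: 0.0003
grip_force: 0.0
```

Run:
```python
from h import *
im,p=snap('wrist','w4.png'); s=ctrl.get_state(); print(s['t'],s['eef_pos'],s['wrist_force'])
for n,X in dict(rock=[.6177,.1413,.061],round=[.516,.128,.054],bar=[.5355,.027,.054],cross=[.6245,.041,.06]).items(): print(n,w2pix(p,X).round(0))
```

```text
8.2167 [0.48165688 0.0014239  0.2114177 ] [0.62017106 0.03917613 0.5265945 ]
rock [234. -41.]
round [208.  90.]
bar [318. 121.]
cross [351.  14.]
```

View pics/w4.png

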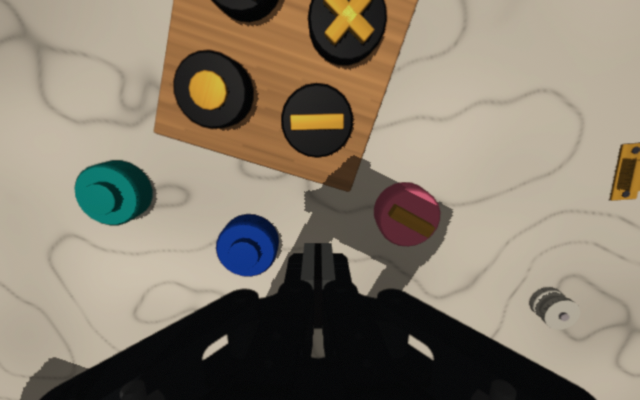

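The round key (208,90) and bar (317,121) are at their pressed positions, the cross (350,14) is untouched, and no unit has moved. Handing in.

```bash
python3 -c "
from plant import ctrl
print(ctrl.close_job())"
```

```text
the job is handed in; nothing more can be done
None
```

I pressed the rocker, then the round key, then the bar key to their stops with the fingertips, left the cross key alone with no unit visibly shifted, and handed the job in at about 8 s; no verdict came back.

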